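Put the lids back on the painter's pigment jars

ROBOT

A 6-joint arm with a two-finger parallel gripper is mounted at the origin on the work surface. World frame = base frame: x ahead of the robot, y to its left, z up, the work surface at z = 0. Lengths are in m, angles in degrees, forces in N, time in s.
With the tool pointing down it reaches from about 0.3 to 1 m from the base axis. Payload 5.1 kg.
Tool frame: the origin (TCP) lies between the finger pads; the fingertips stand 17 mm ahead of it and the grasp point (between the pads) lies 2 mm behind it; z points along the fingers, y is the line along which they close (so a half turn about z gives the same grasp; the last joint's range is limited). The gripper opens to 95 mm and grips with 3 to 60 N. Pads are 20 mm wide; open, the fingers measure 119 mm over their backs; the gripper's body (75 mm by 180 mm) begins 59 mm behind the grasp point.
Start: joints at [67.689, 7.093, 94.555, -0, 78.352, -4.733], TCP at [0.196, 0.62, 0.232] pointing down, gripper open.
Joint ranges: [-149.61, 149.61], [-58.7, 133.49], [1.44, 155.28], [-77.14, 257.14], [18.33, 153.61], [-166.67, 166.67]. Speed limits (degrees/s): [147.25, 147.25, 180, 180, 180, 180].

INTERFACE

Orientations are given as [roll, pitch, yaw] about the fixed x, y, z axes, in that order (R = Rz(yaw) Ry(pitch) Rx(roll)).
In Python, from plant import arm gives the robot as it stands. Calls block until the motion is done:
- arm.reach(position, orientation): joint-space move of the TCP to a pose.
- arm.movel(position, vel=0.15, attitude=None): straight line of the TCP; attitude=None keeps the orientation; vel is the mean speed in m/s.
- arm.move_j(angles): joint-space move.
- arm.ungrasp() and arm.gripper_close(): open the fingers fully, or close them until they stop; the grip force is fixed at half the most.
- arm.pause(seconds).
- arm.solve_ik(position, orientation): joint angles nearest the present ones, or None.
- arm.get_obs(): the state.
- arm.get_image(name): name is "scene" or "top"; returns a dict with "img" (400x640x3 uint8, red, green, blue), "range_z" (400x640 float32, m along the optical axis (not along the pixel's ray), 0 where there is no reading), "camera_matrix" (3x3 intrinsics, pixels), "world_from_camera" (4x4, takes a point from camera to world coordinates). Camera axes: x right, y down, z forward; pixel columns grow to the right and rows downward; lengths in m; the calibration is good to about 2 mm. A picture is of the moment at which its call begins.
A pose or a line that the arm cannot do raises arm.Unreachable and nothing moves.
- arm.hand_in(): hands the job in; it is judged then, once.
The state is a dict: "clock": time; "q": joint angles; "qd": joint speeds; "joint_torque": joint torques, N m; "eef_pos": TCP position; "ee_rot": TCP orientation; "wrist_force": force on the tool from outside, world axes, zero at the start; "ft_torque": the same for the moment, N m; "width": finger opening in m; "grip_force": force on a finger pad.
Only numpy, scipy, OpenCV 4.12 (cv2) and the standard library are available. Lean on these libraries where they do the work, as an engineer would, in place of code of your own. Each camera call takes 0.05 s, during which the arm holds its last target. There are 200 camera calls.

TASK

The four washed porcelain pigment jars stand open among their lids on the painter's desk: put each lid on the jar of its own shape and size, lying level with its plug down inside the mouth, the square lid turned square with its jar. Set the lids down gently without dropping them, leave the jars standing where they are, and do not disturb the brush pot or the tape roll.

Things in the scene. Friction and masses are not known exactly. Their poses are not given: they have to be found in the camera images.
- lid_small_mid (a point): The smallest of the three round lids: white porcelain with a round wooden knob, 42 mm high in all, lying knob up. From the bottom: a round plug 30 mm across and 8 mm high on which it rests, a round plate 60 mm across and 6 mm thick, and an upright cylindrical knob 18 mm across and 28 mm tall; about 0.06 kg. The point is at the centre of the lid, 21 mm above its underside and on its axis; z up. 
- jar_small_rim (a point): The smallest of the three round jars: open, white porcelain, empty, standing loose on the desk, 54 mm across outside, 44 mm inside, walls 5 mm, 60 mm high; about 0.15 kg. The point is at the centre of its mouth, level with the rim; z up. With the lid seated the lid's centre is 13 mm above this point.
- lid_medium_mid (a point): The middle-sized of the three round lids: white porcelain with a round wooden knob, 42 mm high in all, lying knob up. From the bottom: a round plug 48 mm across and 8 mm high on which it rests, a round plate 78 mm across and 6 mm thick, and an upright cylindrical knob 18 mm across and 28 mm tall; about 0.09 kg. The point is at the centre of the lid, 21 mm above its underside and on its axis; z up. 
- jar_medium_rim (a point): The middle-sized of the three round jars: open, white porcelain, empty, standing loose on the desk, 72 mm across outside, 62 mm inside, walls 5 mm, 50 mm high; about 0.22 kg. The point is at the centre of its mouth, level with the rim; z up. With the lid seated the lid's centre is 13 mm above this point.
- lid_large_mid (a point): The largest of the three round lids: white porcelain with a round wooden knob, 42 mm high in all, lying knob up. From the bottom: a round plug 68 mm across and 8 mm high on which it rests, a round plate 98 mm across and 6 mm thick, and an upright cylindrical knob 18 mm across and 28 mm tall; about 0.14 kg. The point is at the centre of the lid, 21 mm above its underside and on its axis; z up. 
- jar_large_rim (a point): The largest of the three round jars: open, white porcelain, empty, standing loose on the desk, 92 mm across outside, 82 mm inside, walls 5 mm, 45 mm high; about 0.33 kg. The point is at the centre of its mouth, level with the rim; z up. With the lid seated the lid's centre is 13 mm above this point.
- lid_square_mid (a point): The square lid: white porcelain with a square wooden knob, 42 mm high in all, lying knob up. From the bottom: a square plug 40 x 40 x 8 mm on which it rests, a square plate 70 x 70 x 6 mm, and a square knob 18 x 18 mm and 28 mm tall, its sides parallel to the plate's; about 0.1 kg. The point is at the centre of the lid, 21 mm above its underside and on its axis; z up. x and y run parallel to its sides.
- jar_square_rim (a point): The square jar: open, white porcelain, empty, standing loose on the desk, 64 x 64 mm outside, 54 x 54 mm inside, walls 5 mm, 55 mm high; about 0.22 kg. The point is at the centre of its mouth, level with the rim; z up, x and y parallel to its sides. With the lid seated the lid's centre is 13 mm above this point.
- brush_pot_mid (a point): Bystander: a terracotta pot full of brushes, 72 mm across, brushes up to about 210 mm high. The point is on its axis, 45 mm up. To be left alone.
- tape_roll_mid (a point): Bystander: a brown roll of paper tape lying flat, 90 mm across, 24 mm high. The point is at its centre. To be left alone.
Things that resemble listed ones, but are neither listed nor needed, are in the scene too. What is shaped like the part that bears lid_square_mid but green or pink is not meant.

How it is judged:
By the outcome, as a careful person would: the job done as asked, in the order asked, and still so for the second after the job is handed in, with the robot touching nothing.
It also fails if it takes over 102 s, if anything falls off the work surface, if the arm or the gripper's body presses on something with over 40 N, if the wrist force passes 120 N, or if a joint passes its speed limit or range.

## Working session

There is one attempt and no reset: what is moved stays moved. The work goes in short steps, each a Python script; the robot and the scene stay as the last script left them, time stands still between calls to the robot, and variables do not carry over. Pictures are saved under pics/ and viewed, at most 14 in all, crops included, and the job is handed in when it is done.

```bash
ls; mkdir -p pics
python3 - <<'E'
from plant import arm
import cv2,numpy as np
for n in("top","scene"):
    d=arm.get_image(n); np.savez(f"{n}0.npz",**d); cv2.imwrite(f"pics/{n}0.png",d["img"][:,:,::-1])
    print(n,d["camera_matrix"].round(1).tolist(),d["world_from_camera"].round(3).tolist())
print(arm.get_obs())
E
```

```text
pics
top [[378.5, 0.0, 314.2], [0.0, 378.5, 197.8], [0.0, 0.0, 1.0]] [[0.027, -0.997, 0.069, 0.534], [-0.999, -0.028, -0.02, 0.091], [0.022, -0.068, -0.997, 1.077], [0.0, 0.0, 0.0, 1.0]]
scene [[468.3, 0.0, 316.1], [0.0, 468.3, 197.8], [0.0, 0.0, 1.0]] [[-0.055, 0.873, -0.485, 1.161], [0.998, 0.041, -0.039, 0.128], [-0.015, -0.486, -0.874, 1.076], [0.0, 0.0, 0.0, 1.0]]
{'clock': 0.1, 'q': array([ 6.76921828e+01,  7.13067819e+00,  9.46237165e+01,  1.28907648e-03,
        7.83526345e+01, -4.73135539e+00]), 'qd': array([-0.02701136, -0.15346591, -0.22038002,  0.02502376, -0.01306766,
       -0.02701339]), 'joint_torque': array([-1.71757665e-04, -4.18881655e+01, -3.61094391e+01,  7.77556747e-02,
        4.62226337e-02, -4.35428717e-05]), 'eef_pos': array([0.19609035, 0.61915571, 0.23052578]), 'ee_rot': array([-1.79893440e+02, -1.00859287e-02,  1.62423267e+02]), 'wrist_force': array([ 0.14654772, -0.23039458,  0.09618848]), 'ft_torque': array([-0.05226193,  0.00462857,  0.01557651]), 'grip_force': 0.0, 'width': 0.09519436932622395}
```

View pics/top0.png

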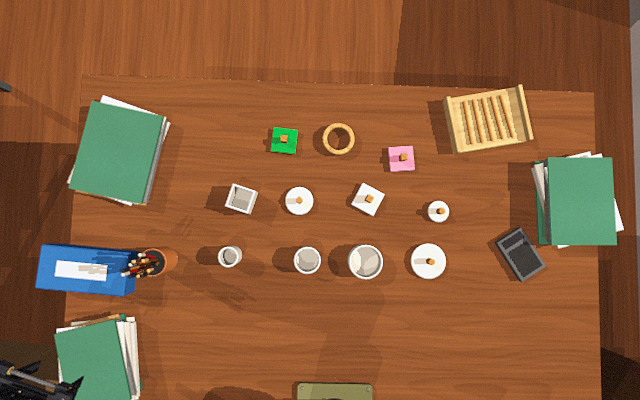

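View pics/scene0.png

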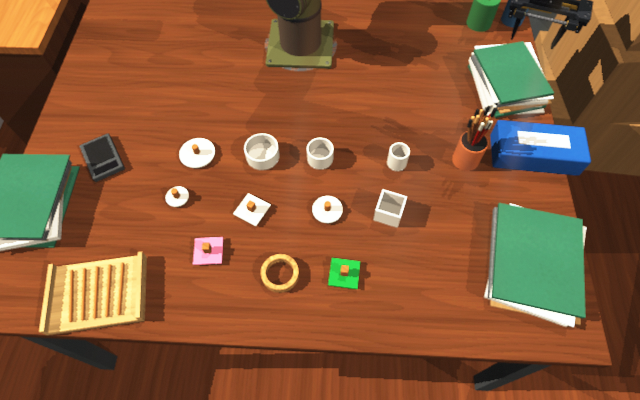

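Top view: jars are square (241,198), small (230,256), medium (307,260) and large (365,261). Lids are medium (299,201), square (368,199), small (438,211) and large (429,261). The scene view agrees: the brush pot is well left of the small jar, and the green and pink lids and tape roll are on the far side.

```bash
cat > vis.py <<'E'
import cv2,numpy as np
SEED={"top":dict(jar_square=(241,198),jar_small=(230,256),jar_medium=(307,260),jar_large=(365,261),lid_medium=(299,201),lid_square=(368,199),lid_small=(438,211),lid_large=(429,261)),
"scene":dict(jar_square=(391,208),jar_small=(398,156),jar_medium=(320,153),jar_large=(262,151),lid_medium=(328,209),lid_square=(252,210),lid_small=(177,196),lid_large=(197,152))}
H=dict(jar_square=.055,jar_small=.060,jar_medium=.050,jar_large=.045)
SIZE=dict(jar_square=.064,jar_small=.054,jar_medium=.072,jar_large=.092,lid_medium=.078,lid_square=.070,lid_small=.060,lid_large=.098)
def cast(d,uv,z):
    "pixels (n,2) -> world xy on the plane at height z"
    T=d["world_from_camera"];K=d["camera_matrix"]
    r=np.c_[uv,np.ones(len(uv))]@np.linalg.inv(K).T@T[:3,:3].T
    return T[:2,3]+r[:,:2]*((z-T[2,3])/r[:,2])[:,None]
def heights(d):
    v,u=np.indices(d["range_z"].shape);K=d["camera_matrix"];T=d["world_from_camera"];Z=d["range_z"]
    p=np.stack([(u-K[0,2])/K[0,0]*Z,(v-K[1,2])/K[1,1]*Z,Z],-1)
    return np.where(Z>0,p@T[2,:3]+T[2,3],-1)
def measure(d,name,seed,z):
    "outline of plate / rim at height z -> centre, sizes, rectangle angle, median height"
    hsv=cv2.cvtColor(np.ascontiguousarray(d["img"]),cv2.COLOR_RGB2HSV);h=heights(d)
    m=((hsv[...,1]<90)&(hsv[...,2]>70)&(abs(h-z)<(.008 if "jar" in name else .012))).astype(np.uint8)
    win=np.zeros_like(m);cv2.circle(win,seed,26,1,-1);m&=win
    uv=np.argwhere(m)[:,::-1].astype(float)
    c=np.concatenate([uv+o for o in((-.5,-.5),(-.5,.5),(.5,-.5),(.5,.5))])  # pixel corners
    xy=cast(d,c,z).astype(np.float32)*1000
    hull=cv2.convexHull(xy);M=cv2.moments(hull);cen=np.array([M["m10"],M["m01"]])/M["m00"]
    rect=cv2.minAreaRect(hull);(ex,ey),dia=cv2.minEnclosingCircle(hull)
    return cen/1000,np.sqrt(M["m00"]*(1 if "square" in name else 4/np.pi)),rect,np.median(h[m>0])
E
python3 - <<'E'
from vis import *
for n in SIZE:
    for c in("top","scene"):
        d=np.load(c+"0.npz");cen,s,r,h=measure(d,n,SEED[c][n],H.get(n,.014))
        print(n,c,cen.round(4),"size",s.round(1),SIZE[n]*1000,"rect",np.round(r[1],1),"ang",round(r[2],1),"h",h.round(3))
E
```

```text
jar_square top [0.5993 0.2694] size 67.4 64.0 rect [69.2 66.4] ang 73.1 h 0.056
jar_square scene [0.6021 0.2678] size 68.7 64.0 rect [66.8 73.3] ang 73.5 h 0.054
jar_small top [0.4436 0.2939] size 55.9 54.0 rect [55.4 52.8] ang 2.3 h 0.06
jar_small scene [0.4467 0.2927] size 58.0 54.0 rect [52.4 61.5] ang 88.8 h 0.059
jar_medium top [0.4386 0.0847] size 73.0 72.0 rect [69.3 72.6] ang 1.5 h 0.051
jar_medium scene [0.4419 0.0839] size 76.9 72.0 rect [77.7 72.2] ang 2.6 h 0.049
jar_large top [ 0.4376 -0.0737] size 94.2 92.0 rect [94.1 92.5] ang 0.8 h 0.045
jar_large scene [ 0.4411 -0.0748] size 97.1 92.0 rect [98.1 94.4] ang 2.5 h 0.044
lid_medium top [0.5994 0.112 ] size 81.0 78.0 rect [78.9 81.5] ang 1.7 h 0.015
lid_medium scene [0.6021 0.1099] size 81.3 78.0 rect [81.1 79.7] ang 2.7 h 0.014
lid_square top [ 0.6092 -0.0813] size 74.2 70.0 rect [75.7 75.3] ang 64.4 h 0.015
lid_square scene [ 0.6124 -0.0833] size 74.8 70.0 rect [74.9 76.3] ang 63.6 h 0.014
lid_small top [ 0.5804 -0.2819] size 62.7 60.0 rect [59.8 59.9] ang 0.4 h 0.015
lid_small scene [ 0.5837 -0.2843] size 64.0 60.0 rect [63.  63.9] ang 2.7 h 0.015
lid_large top [ 0.4407 -0.2544] size 101.3 98.0 rect [100.3  98.8] ang 0.5 h 0.015
lid_large scene [ 0.4434 -0.2566] size 101.9 98.0 rect [102.5  99.3] ang 9.2 h 0.015
```

Both views agree to about 3 mm, and the heights and sizes match what was given, so I'm averaging them. I'll do the large lid first and then check it.

```bash
cat > act.py <<'E'
from plant import arm
from vis import *
G=.035                                   # TCP height at grasp: tips 4 mm above the plate
def pos(n):
    return np.mean([measure(np.load(c+"0.npz"),n,SEED[c][n],H.get(n,.014))[0] for c in("top","scene")],0)
def cover(kind,yaw_pick=90,yaw_place=90,up=.18):
    l,j=pos("lid_"+kind),pos("jar_"+kind);rim=H["jar_"+kind]
    arm.reach([*l,up],[180,0,yaw_pick])
    arm.movel([*l,G+.03],vel=.2);arm.movel([*l,G],vel=.06)
    arm.gripper_close();o=arm.get_obs();print(kind,"width",round(o["width"],4),"grip",round(o["grip_force"],1))
    if not .015<o["width"]<.021: raise SystemExit("bad grasp")
    arm.movel([*l,G+.02],vel=.06);arm.movel([*l,up],vel=.2)
    arm.movel([*j,up],vel=.25,attitude=[180,0,yaw_place])
    seat=rim+.013+G-.021
    arm.movel([*j,seat+.020],vel=.2);arm.movel([*j,seat+.005],vel=.05);arm.pause(.2)
    f0=arm.get_obs()["wrist_force"][2];z=seat+.005
    while z>seat-.004:
        z-=.001;arm.movel([*j,z],vel=.02)
        f=arm.get_obs()["wrist_force"][2]-f0
        if f>2: break
    o=arm.get_obs();print("seat dz",round(z-seat,4),"df",round(f,2),"width",round(o["width"],4))
    arm.ungrasp();arm.movel([*j,seat+.03],vel=.08);arm.movel([*j,up],vel=.25)
    print("clock",round(arm.get_obs()["clock"],1))
E
python3 - <<'E'
from act import *
p=arm.get_obs()["eef_pos"];arm.movel([*p[:2],.36],vel=.2)
arm.reach([.45,-.1,.3],[180,0,90])
cover("large")
d=arm.get_image("scene");cv2.imwrite("pics/s1.png",d["img"][:,:,::-1])
E
```

```text
large width 0.0177 grip 30.0
seat dz -0.001 df 6.1 width 0.0173
clock 14.2
```

View pics/s1.png

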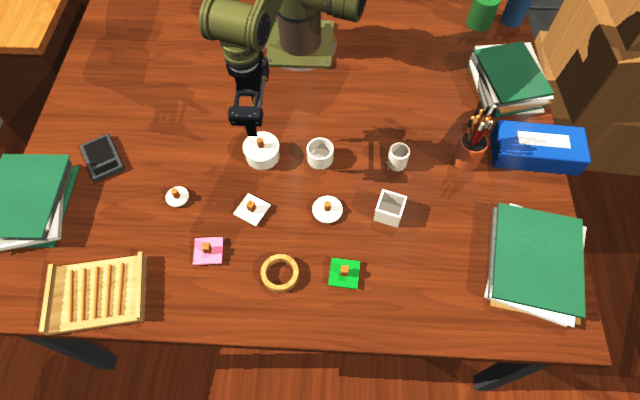

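The large lid is seated level on its jar at (262,150), at the expected height and with light contact. Next are the other three.

Run:
```python
from act import *
cover("medium")
cover("square",64,73.3)
cover("small")
arm.movel([.36,.05,.3],vel=.3,attitude=[180,0,90])
for n in("top","scene"):
    d=arm.get_image(n);np.savez(n+"1.npz",**d);cv2.imwrite(f"pics/{n}2.png",d["img"][:,:,::-1])
d=np.load("scene1.npz");cv2.imwrite("pics/crop.png",cv2.resize(d["img"][120:240,220:430,::-1],None,fx=3.8,fy=3.8,interpolation=cv2.INTER_CUBIC))
for k in("square","small","medium","large"):
    for c in("top","scene"):
        d=np.load(c+"1.npz");cen,s,r,h=measure(d,"lid_"+k,SEED[c]["jar_"+k],H["jar_"+k]+.006)
        print(k,c,cen.round(4),pos("jar_"+k).round(4),s.round(1),np.round(r[2],1),h.round(3))
print(arm.get_obs()["clock"])
```

```text
medium width 0.0173 grip 30.0
seat dz -0.001 df 7.28 width 0.0174
clock 24.8
square width 0.0179 grip 30.0
seat dz -0.001 df 6.01 width 0.0177
clock 36.1
small width 0.0177 grip 30.0
seat dz -0.001 df 5.98 width 0.0175
clock 49.4
square top [0.5999 0.2685] [0.6007 0.2686] 72.5 73.1 0.062
square scene [0.6025 0.2674] [0.6007 0.2686] 73.9 73.1 0.061
small top [0.4446 0.2935] [0.4452 0.2933] 61.5 1.5 0.067
small scene [0.4474 0.2917] [0.4452 0.2933] 62.7 88.8 0.066
medium top [0.44   0.0854] [0.4402 0.0843] 78.8 1.5 0.057
medium scene [0.4419 0.0839] [0.4402 0.0843] 81.2 2.6 0.056
large top [ 0.4385 -0.0737] [ 0.4393 -0.0743] 99.7 46.0 0.052
large scene [ 0.4409 -0.0746] [ 0.4393 -0.0743] 101.9 16.8 0.052
50.5833
```

View pics/top2.png

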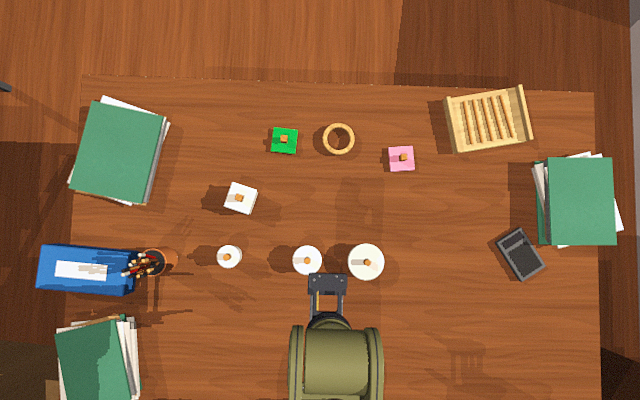

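View pics/crop.png

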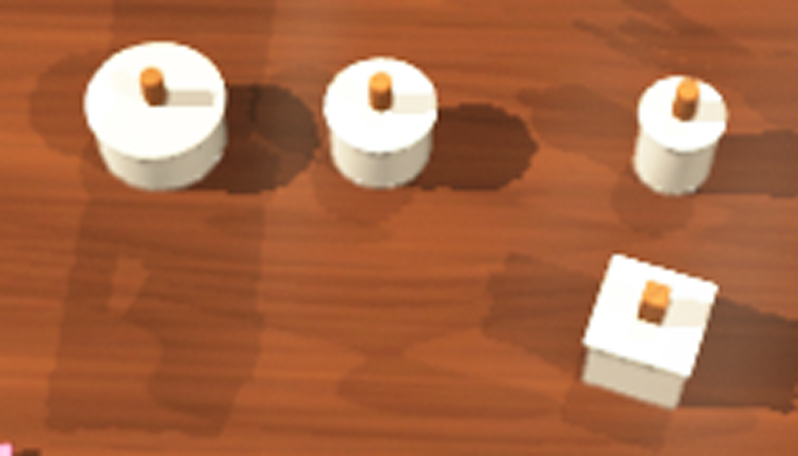

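The pictures show all four lids lying level and centred: top view (241,198), (229,256), (307,260) and (366,262). The square lid sits at 73.1° on a jar measured at 73.3°. The brush pot and tape roll are where they were, and the arm is clear.

```bash
python3 -c "
from plant import arm
print(arm.hand_in())"
```

```text
the job is handed in; nothing more can be done
None
```

All four lids are seated level and centred on their own jars, the square one aligned to within about 1°; the jars, brush pot and tape roll stayed put, and I handed the job in at about 51 s of robot time.

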